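Make up two cheese kits from the stock on the packing bench

ROBOT

A 6-joint arm with a two-finger parallel gripper is mounted at the origin on the work surface. World frame = base frame: x ahead of the robot, y to its left, z up, the work surface at z = 0. Lengths are in m, angles in rad, forces in N, time in s.
With the tool pointing down it reaches from about 0.35 to 0.95 m from the base axis. Payload 17.4 kg.
Tool frame: the origin (TCP) lies midway between the tips of the shut fingers; the grasp point (between the pads) lies 19 mm behind it; z points along the fingers, y is the direction in which the jaws open and shut (so a half turn about z gives the same grasp; the last joint's range is limited). The gripper opens to 93 mm and grips with 3 to 60 N. Pads are 15 mm wide; open, the fingers measure 128 mm over their backs; the gripper's body (75 mm by 188 mm) begins 65 mm behind the grasp point.
Start: joints at [1.304, 0.116, 1.442, -0, 1.584, -0.038], TCP at [0.153, 0.657, 0.219] pointing down, gripper open.
Joint ranges: [-2.83, 2.83], [-0.83, 2.19], [0.07, 2.5], [-1.14, 4.28], [0.01, 3], [-2.97, 2.97]. Speed limits (rad/s): [1.89, 1.89, 2.22, 3.14, 3.14, 3.14].

INTERFACE

Orientations are given as a rotation vector (axis times angle).
In Python, from cell import * gives the robot as it stands.
- The arm moves only by the shell command python3 -m creep 'ROWS'. ROWS is JSON, a list of rows, each an object of numbers: "x", "y", "z": the shift along the tool's x, y, z in mm; "wx", "wy", "wz": the turn, a rotation vector about the tool's x, y, z in degrees; "hand": the closure, from 0 (fully open) to 1 (shut). A call has 1 to 20 rows; each row is the pose to reach, as a shift and turn from the pose commanded when the call began, along the tool's axes at that moment; what a row does not reach only later rows make up. A row lasts 1/8 s, in which the tool goes at most 62.5 mm and 10.7 degrees, less where a joint would pass 70% of its speed; a pose out of reach is approached as far as the arm can. A call with a gripper value outside its range is refused whole. The fingers move at their own pace and stop on an object; the grip force is fixed at half the most. Time passes only in rows, so rows that repeat a pose let the fingers close. It gives the time, the measured TCP pose, the force and the opening at its end, in the units of the state.
- get_state(): the state, without advancing time (a new reading comes with each control period).
- camera(name): name is "scene" or "top"; returns a dict with "frame" (420x560x3 uint8, red, green, blue), "depth" (420x560 float32, m along the optical axis (not along the pixel's ray), 0 where there is no reading), "fx", "fy", "cx", "cy" (pixels), "D" ([k1, k2, p1, p2, k3] as OpenCV has them; the pictures are not rectified), "eye" and "orientation" of the camera in the world. Camera axes: x right, y up, looking along -z (the intrinsics and any distortion apply to the point x, -y, -z); pixel columns grow to the right and rows downward; lengths in m; the calibration is good to about 2 mm. A picture is of the moment at which its call begins.
- hand_in(): hands the job in, once; it reports no verdict.
Trained networks look in a picture, given as the dict that the camera call returned (one of the last four; its "shot" number tells which), for a name from the list of things; names that differ only in an ending like _2 or _b are one class to them, and where a whole thing is asked for, a point or a joint stands for the part that bears it (a point fixed in the world has none). Each returns a list of dicts, best first, with "score" (0 to 1); they miss things now and then, are a little off and sometimes report something else, mostly with a low value. They report only what shows in the picture. A call takes as long as a camera call. They do not tell look-alikes from the thing itself.
- spot_in(picture, label): "extent" ([left, top, width, height] in pixels, round what is visible of it).
- trace(picture, label): "pixels" (420x560 bool, what is visible of it) and "extent" ([left, top, width, height] in pixels, round what is visible of it).
The state is a dict: "time_s": time; "joints": joint angles; "qd": joint speeds; "joint_torque": joint torques, N m; "ee_pos": TCP position; "eef_rot": TCP orientation; "ft_force": force on the tool from outside, world axes, zero at the start; "torque": the same for the moment, N m; "opening": opening from 0.0 (shut) to 1.0 (fully open).
Only numpy, scipy, OpenCV 4.12 (cv2) and the standard library are available. Lean on these libraries where they do the work, as an engineer would, in place of code of your own. Each camera call takes 0.05 s, during which the arm holds its last target.

TASK

Pack the two wooden kit trays from the loose stock standing round them on the bench (not the cheeses on the plank or in the crate): the small round wheel, the small brick and the lidded jar go in the three-compartment tray, the half wheel and the tall round cheese in the two-compartment tray, one thing to a compartment. Each must stand upright and flat on its compartment's floor; set the things down, never drop them. Leave the bigger wheel and the bigger brick where they are.

Things in the scene. Friction and masses are not known exactly. Their poses are not given: they have to be found in the camera images.
- tray3: Low oblong wooden tray with three equal square compartments in a row, 276 mm long, 96 mm wide. Compartments 84 x 84 mm inside; floor 6 mm thick (things stand 6 mm above the bench); 6 mm walls and dividers end 20 mm above the bench. Fixed. Origin: centre of its underside, z up, y along its length; compartment centres at x = 0 and y = -90, 0 and 90 mm.
- tray2: Low oblong wooden tray with two equal square compartments in a row, 186 mm long, 96 mm wide. Compartments 84 x 84 mm inside; floor 6 mm thick (things stand 6 mm above the bench); 6 mm walls and dividers end 20 mm above the bench. Fixed. Origin: centre of its underside, z up, y along its length; compartment centres at x = 0 and y = -45 and 45 mm.
- small_wheel: The smaller of the two flat round yellow waxed cheeses: diameter 58 mm, 44 mm high, standing on its flat side; to be packed. Origin: centre of its underside, z up.
- small_brick: The smaller of the two rectangular yellow waxed cheeses: 64 mm long (its x), 40 mm wide (its y), 44 mm high; to be packed. Origin: centre of its underside, z up.
- jar: Round amber glass jar with a flat metal lid: body diameter 52 mm up to 47 mm, lid diameter 50 mm, 62 mm high in all; to be packed. Origin: centre of its underside, z up.
- half_wheel: Yellow waxed cheese wheel cut in half, D-shaped from above, its pale cut face upright: 68 mm long along the cut (its x), 34 mm from the cut face (on its -y side) to the top of the round back (+y side), 46 mm high; to be packed. It is gripped across the 34 mm. Origin: centre of the 68 x 34 mm outline of its underside, z up.
- truckle: Tall round yellow waxed cheese, an upright cylinder: diameter 46 mm, 70 mm high; to be packed. Origin: centre of its underside, z up.
- big_wheel: The bigger flat round yellow waxed cheese: diameter 90 mm, 50 mm high; not wanted, stays where it is. Origin: centre of its underside, z up.
- big_brick: The bigger rectangular yellow waxed cheese: 96 mm long (its x), 52 mm wide, 46 mm high; not wanted, stays where it is. Origin: centre of its underside, z up.
Not all that is in view belongs to the job. What is shaped like the tray2 but purple is not meant. What is shaped like the small_brick but black or turquoise is not meant.

How it is judged:
By the outcome, as a careful person would: the job done as asked, in the order asked, and still so for the second after the job is handed in, with the robot touching nothing.
It also fails if it takes over 141 s, if anything falls off the work surface, if the arm or the gripper's body presses on something with over 40 N, if the wrist force passes 120 N, or if a joint passes its speed limit or range.

## Working session

There is one attempt and no reset: what is moved stays moved. The work goes in short steps, Python scripts to look and compute and a shell command to move; the robot and the scene stay as the last step left them, time stands still between calls to the robot, and variables do not carry over. Pictures are saved under pics/ and viewed, and the job is handed in when it is done.

```bash
mkdir -p pics; ls
python3 - <<'E'
from cell import *
import cv2,pickle
s=get_state(); print({k:(s[k]) for k in('time_s','ee_pos','eef_rot','opening','ft_force')})
for n in('scene','top'):
    p=camera(n); cv2.imwrite(f'pics/{n}0.png',p['frame'][:,:,::-1]); print(n,p['eye'],p['orientation'],p['fx'],p['fy'],p['cx'],p['cy'],p['D'],p['shot'])
    pickle.dump(p,open(f'{n}0.pkl','wb'))
E
```

```text
pics
{'time_s': 0.0, 'ee_pos': array([0.15305118, 0.65721821, 0.2179117 ]), 'eef_rot': array([-3.58569924e-01, -3.12089617e+00,  1.78471266e-03]), 'opening': 1.0005550421610032, 'ft_force': array([-1.25252200e+00, -2.96398081e-01,  7.32684001e-04])}
scene [0.85776079 0.40525903 0.92411151] [0.29192607 0.66334668 2.25372971] 420.3220166488389 420.3220166488389 277.3020350673399 209.84900565185188 [-0.06271906  0.          0.          0.          0.        ] 1
top [ 0.36748763 -0.00351698  1.40995048] [ 0.03209726 -0.01609331 -1.59980461] 454.8497101740782 454.8497101740782 285.99864454666107 216.3097926949441 [0.03485612 0.         0.         0.         0.        ] 2
```

View pics/scene0.png

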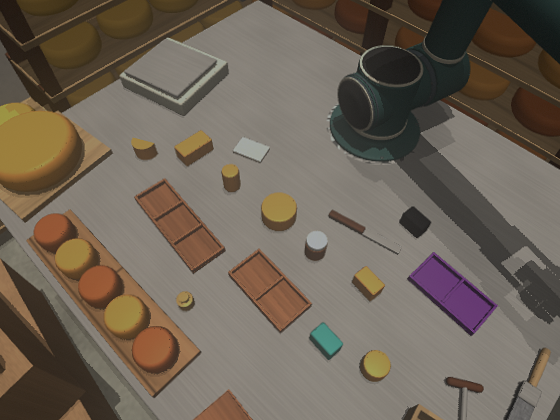

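View pics/top0.png

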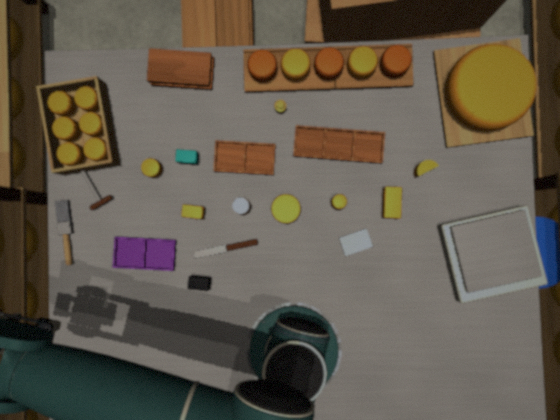

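The top view (up = +x, left = +y) shows these candidates:
- **small_wheel:** (151,168), about 20 px. The big wheel is at (285,208), about 29 px. A tiny round thing at (280,106) is too small to be either.
- **small_brick:** the yellow one at (192,212). The turquoise one at (187,157), the black one at (199,283) and the bigger brick at (392,202) aren't meant.
- **jar:** (241,206).
- **truckle:** (340,201).
- **half_wheel:** (427,168).
- **tray2:** the wooden tray at (245,157). The purple one at (145,253) isn't meant.
- **tray3:** (338,145).

Next I'll measure them using depth.

```bash
cat > h.py <<'E'
import numpy as np,cv2
from scipy.spatial.transform import Rotation as R
def K(p): return np.array([[p['fx'],0,p['cx']],[0,p['fy'],p['cy']],[0,0,1.]])
def world(p):
    h,w=p['depth'].shape
    u,v=np.meshgrid(np.arange(w),np.arange(h))
    q=cv2.undistortPoints(np.stack([u,v],-1).reshape(-1,1,2).astype(float),K(p),np.array(p['D'])).reshape(h,w,2)
    d=p['depth']
    c=np.stack([q[...,0]*d,-q[...,1]*d,-d],-1)
    W=c@R.from_rotvec(p['orientation']).as_matrix().T+p['eye']
    W[d==0]=np.nan
    return W
def proj(p,X):
    c=(np.atleast_2d(X)-p['eye'])@R.from_rotvec(p['orientation']).as_matrix()
    c=c*[1,-1,-1]
    return cv2.projectPoints(c.reshape(-1,1,3),np.zeros(3),np.zeros(3),K(p),np.array(p['D']))[0].reshape(-1,2)
E
python3 - <<'E'
import pickle; from h import *
names={'small_wheel':(151,168),'small_brick':(192,212),'jar':(241,206),'half_wheel':(427,168),'truckle':(340,201),'big_wheel':(285,208),'big_brick':(392,202),'tray2':(245,157),'tray3':(338,145),'turq':(187,157),'purple':(145,253),'tiny':(280,106),'knife':(225,248)}
pt=pickle.load(open('top0.pkl','rb')); ps=pickle.load(open('scene0.pkl','rb'))
Wt=world(pt);Ws=world(ps)
b=np.nanmedian(Wt[225:235,270:330],axis=(0,1));print('bench top',b)
for n,(u,v) in names.items():
    c=Wt[v,u]
    for nm,W in(('top',Wt),('scn',Ws)):
        zmin=0.008 if 'tray' in n or n in('purple','tiny','knife') else c[2]-.007
        r=.17 if n=='tray3' else .12 if n in('tray2','purple') else .058
        m=(np.hypot(W[...,0]-c[0],W[...,1]-c[1])<r)&(W[...,2]>zmin)&(W[...,2]<.12)
        lab,l=cv2.connectedComponents(m.astype(np.uint8))
        if lab>2:
            # component closest
            cs=[(np.sum(l==i),i) for i in range(1,lab)]; m=l==max(cs)[1]
        P=W[m]
        if len(P)<5: print(n,nm,len(P));continue
        (cx,cy),(w,h),a=cv2.minAreaRect((P[:,:2]*1000).astype(np.float32))
        print(n,nm,len(P),'z med/max',np.round([np.median(P[:,2])*1000,P[:,2].max()*1000],0),'rect c',round(cx),round(cy),'size',round(w),round(h),'ang',round(a,1),'mean',np.round(P[:,:2].mean(0)*1000))
E
python3 - <<'E'
import cv2
t=cv2.imread('pics/top0.png')[90:300,110:450];cv2.imwrite('pics/topcrop.png',cv2.resize(t,None,fx=2.3,fy=2.3,interpolation=cv2.INTER_CUBIC))
E
```

```text
bench top [ 0.36868397 -0.02928588 -0.00097555]
small_wheel top 276 z med/max [42. 49.] rect c 569 416 size 54 52 ang 89.4 mean [569. 415.]
small_wheel scn 621 z med/max [44. 49.] rect c 571 420 size 56 55 ang 84.9 mean [573. 419.]
small_brick top 271 z med/max [42. 52.] rect c 432 295 size 64 40 ang 81.9 mean [432. 294.]
small_brick scn 482 z med/max [44. 49.] rect c 434 296 size 64 40 ang 82.0 mean [436. 297.]
jar top 203 z med/max [61. 68.] rect c 445 145 size 48 45 ang 88.2 mean [445. 146.]
jar scn 322 z med/max [63. 67.] rect c 445 148 size 48 47 ang 40.8 mean [447. 148.]
half_wheel top 222 z med/max [45. 52.] rect c 547 -411 size 33 65 ang 24.9 mean [ 545. -411.]
half_wheel scn 260 z med/max [45. 50.] rect c 548 -408 size 37 69 ang 27.1 mean [ 547. -405.]
truckle top 145 z med/max [69. 77.] rect c 448 -150 size 42 42 ang 13.6 mean [ 448. -150.]
truckle scn 185 z med/max [70. 76.] rect c 450 -145 size 42 42 ang 87.0 mean [ 450. -145.]
big_wheel top 679 z med/max [49. 58.] rect c 433 12 size 84 87 ang 88.2 mean [433.  12.]
big_wheel scn 872 z med/max [50. 56.] rect c 434 14 size 
[... 561 characters left out ...]
 629. -146.]
turq top 251 z med/max [43. 49.] rect c 600 309 size 64 40 ang 83.4 mean [601. 308.]
turq scn 555 z med/max [44. 49.] rect c 602 311 size 63 40 ang 85.0 mean [603. 312.]
purple top 532 z med/max [17. 27.] rect c 310 448 size 186 96 ang 85.1 mean [309. 452.]
purple scn 1158 z med/max [18. 25.] rect c 310 451 size 187 100 ang 85.3 mean [313. 455.]
tiny top 136 z med/max [29. 47.] rect c 749 20 size 34 37 ang 87.1 mean [746.  20.]
tiny scn 263 z med/max [29. 45.] rect c 751 22 size 37 37 ang 62.5 mean [753.  26.]
knife top 181 z med/max [12. 21.] rect c 318 201 size 22 115 ang 8.9 mean [320. 195.]
knife scn 332 z med/max [12. 19.] rect c 318 201 size 24 115 ang 9.0 mean [320. 200.]
```

View pics/topcrop.png

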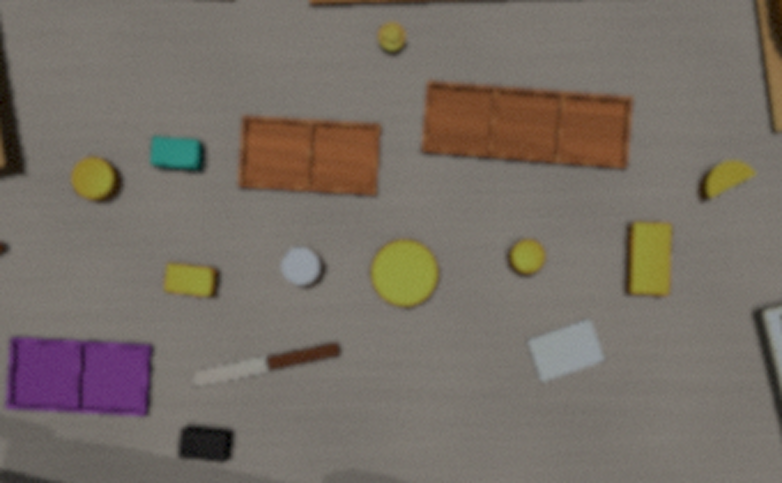

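Sizes and heights match the descriptions, so the identities hold. I'll enlarge the pieces once, then move.

```bash
python3 - <<'E'
import cv2,numpy as np
t=cv2.imread('pics/top0.png');s=cv2.imread('pics/scene0.png')
def c(i,u,v,r=30): return cv2.resize(i[v-r:v+r,u-r:u+r],(260,260),interpolation=cv2.INTER_CUBIC)
cv2.imwrite('pics/crops.png',np.vstack([np.hstack([c(t,151,168),c(t,192,212),c(t,427,168)]),np.hstack([c(s,376,365),c(s,368,282),c(s,144,148)])]))
E
python3 -m creep '[{"x":-460,"y":-138,"z":0,"wz":83.3},{"x":-460,"y":-138,"z":0,"wz":83.3},{"x":-460,"y":-138,"z":0,"wz":83.3},{"x":-460,"y":-138,"z":0,"wz":83.3},{"x":-460,"y":-138,"z":0,"wz":83.3},{"x":-460,"y":-138,"z":0,"wz":83.3},{"x":-460,"y":-138,"z":0,"wz":83.3},{"x":-460,"y":-138,"z":0,"wz":83.3},{"x":-460,"y":-138,"z":0,"wz":83.3},{"x":-460,"y":-138,"z":0,"wz":83.3},{"x":-460,"y":-138,"z":0,"wz":83.3},{"x":-460,"y":-138,"z":0,"wz":83.3},{"x":-460,"y":-138,"z":0,"wz":83.3}]'
```

```text
validation failed for argument at $[0]...
```

View pics/crops.png

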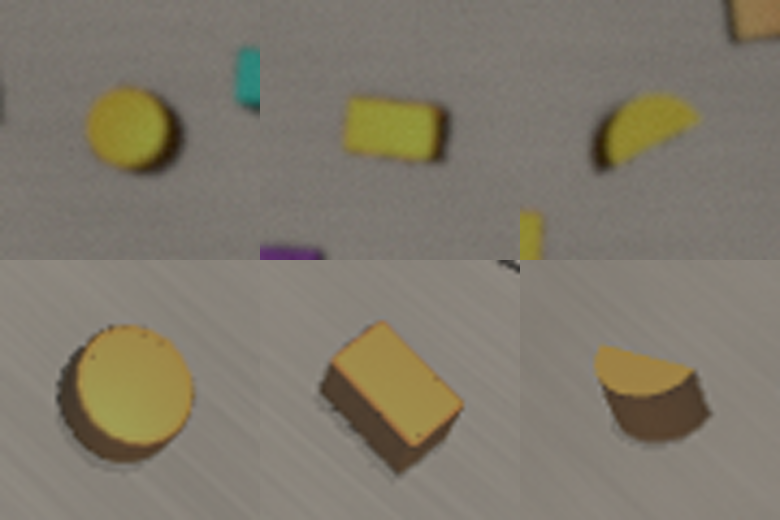

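The crops show the wheel, the yellow brick and the half wheel, whose round back faces up-left in the top view (about +26°). The move was refused because each row probably needs every key.

```bash
python3 -m creep '[{"x":-460,"y":-138,"z":0,"wx":0,"wy":0,"wz":83.3,"hand":0},{"x":-460,"y":-138,"z":0,"wx":0,"wy":0,"wz":83.3,"hand":0},{"x":-460,"y":-138,"z":0,"wx":0,"wy":0,"wz":83.3,"hand":0},{"x":-460,"y":-138,"z":0,"wx":0,"wy":0,"wz":83.3,"hand":0},{"x":-460,"y":-138,"z":0,"wx":0,"wy":0,"wz":83.3,"hand":0},{"x":-460,"y":-138,"z":0,"wx":0,"wy":0,"wz":83.3,"hand":0},{"x":-460,"y":-138,"z":0,"wx":0,"wy":0,"wz":83.3,"hand":0},{"x":-460,"y":-138,"z":0,"wx":0,"wy":0,"wz":83.3,"hand":0},{"x":-460,"y":-138,"z":0,"wx":0,"wy":0,"wz":83.3,"hand":0},{"x":-460,"y":-138,"z":0,"wx":0,"wy":0,"wz":83.3,"hand":0},{"x":-460,"y":-138,"z":0,"wx":0,"wy":0,"wz":83.3,"hand":0},{"x":-460,"y":-138,"z":0,"wx":0,"wy":0,"wz":83.3,"hand":0},{"x":-460,"y":-138,"z":0,"wx":0,"wy":0,"wz":83.3,"hand":0},{"x":-460,"y":-138,"z":0,"wx":0,"wy":0,"wz":83.3,"hand":0}]'
```

```text
time_s: 1.85
ee_pos: [0.5696, 0.4189, 0.2187]
eef_rot: [2.342, 2.094, 0.0]
ft_force: [-0.3, -1.1, -0.5]
opening: 1.0
```

```bash
python3 -m creep '[{"x":0,"y":0,"z":60,"wx":0,"wy":0,"wz":0,"hand":0},{"x":0,"y":0,"z":120,"wx":0,"wy":0,"wz":0,"hand":0},{"x":0,"y":0,"z":160,"wx":0,"wy":0,"wz":0,"hand":0},{"x":0,"y":0,"z":185,"wx":0,"wy":0,"wz":0,"hand":0},{"x":0,"y":0,"z":200,"wx":0,"wy":0,"wz":0,"hand":0},{"x":0,"y":0,"z":200,"wx":0,"wy":0,"wz":0,"hand":0},{"x":0,"y":0,"z":200,"wx":0,"wy":0,"wz":0,"hand":0}]'
python3 - <<'E'
from cell import *
import cv2
p=camera('scene'); f=p['frame'][:,:,::-1]; cv2.imwrite('pics/s1.png',cv2.resize(f[240:420,260:500],None,fx=3,fy=3))
E
```

```text
time_s: 2.72
ee_pos: [0.5704, 0.4191, 0.0201]
eef_rot: [2.342, 2.094, 0.003]
ft_force: [-0.1, 0.1, 0.4]
opening: 1.0
```

View pics/s1.png

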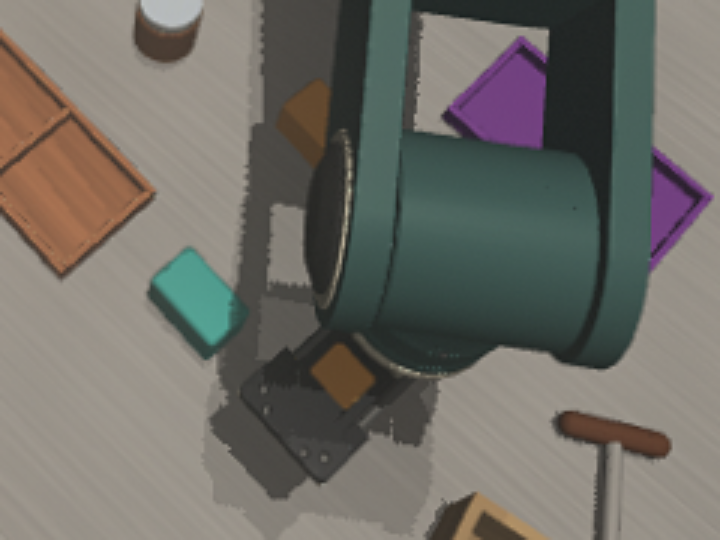

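The view is mostly hidden by the arm. The wheel shows near (342,375), between the fingers. I'll close and lift.

```bash
python3 -m creep '[{"x":0,"y":0,"z":0,"wx":0,"wy":0,"wz":0,"hand":1},{"x":0,"y":0,"z":0,"wx":0,"wy":0,"wz":0,"hand":1},{"x":0,"y":0,"z":0,"wx":0,"wy":0,"wz":0,"hand":1},{"x":0,"y":0,"z":0,"wx":0,"wy":0,"wz":0,"hand":1},{"x":0,"y":0,"z":0,"wx":0,"wy":0,"wz":0,"hand":1},{"x":0,"y":0,"z":0,"wx":0,"wy":0,"wz":0,"hand":1}]'
```

```text
time_s: 3.52
ee_pos: [0.5698, 0.4187, 0.0187]
eef_rot: [2.342, 2.094, 0.0]
ft_force: [-0.2, 0.7, 0.9]
opening: 0.615
```

Opening 0.615 is 57 mm, so the wheel is held. I'll lift it and carry it to the tray3 compartment on the +y side at (637,-69).

```bash
python3 -m creep '[{"x":0,"y":0,"z":-20,"wx":0,"wy":0,"wz":0,"hand":1},{"x":0,"y":0,"z":-60,"wx":0,"wy":0,"wz":0,"hand":1},{"x":0,"y":0,"z":-110,"wx":0,"wy":0,"wz":0,"hand":1},{"x":-30,"y":10,"z":-130,"wx":0,"wy":0,"wz":0,"hand":1},{"x":-80,"y":20,"z":-130,"wx":0,"wy":0,"wz":0,"hand":1},{"x":-140,"y":35,"z":-130,"wx":0,"wy":0,"wz":0,"hand":1},{"x":-200,"y":50,"z":-130,"wx":0,"wy":0,"wz":0,"hand":1},{"x":-260,"y":65,"z":-130,"wx":0,"wy":0,"wz":0,"hand":1},{"x":-320,"y":80,"z":-130,"wx":0,"wy":0,"wz":0,"hand":1},{"x":-380,"y":95,"z":-130,"wx":0,"wy":0,"wz":0,"hand":1},{"x":-430,"y":110,"z":-130,"wx":0,"wy":0,"wz":0,"hand":1},{"x":-465,"y":118,"z":-130,"wx":0,"wy":0,"wz":0,"hand":1},{"x":-477,"y":122,"z":-130,"wx":0,"wy":0,"wz":0,"hand":1},{"x":-477,"y":122,"z":-130,"wx":0,"wy":0,"wz":0,"hand":1},{"x":-477,"y":122,"z":-130,"wx":0,"wy":0,"wz":0,"hand":1},{"x":-477,"y":122,"z":-130,"wx":0,"wy":0,"wz":0,"hand":1}]'
python3 - <<'E'
from cell import *
import cv2
p=camera('scene'); f=p['frame'][:,:,::-1]; cv2.imwrite('pics/s2.png',cv2.resize(f[60:330,100:360],None,fx=2.2,fy=2.2))
E
```

```text
time_s: 5.52
ee_pos: [0.6378, -0.0679, 0.1488]
eef_rot: [2.341, 2.095, 0.0]
ft_force: [0.2, 0.1, -1.3]
opening: 0.616
```

View pics/s2.png

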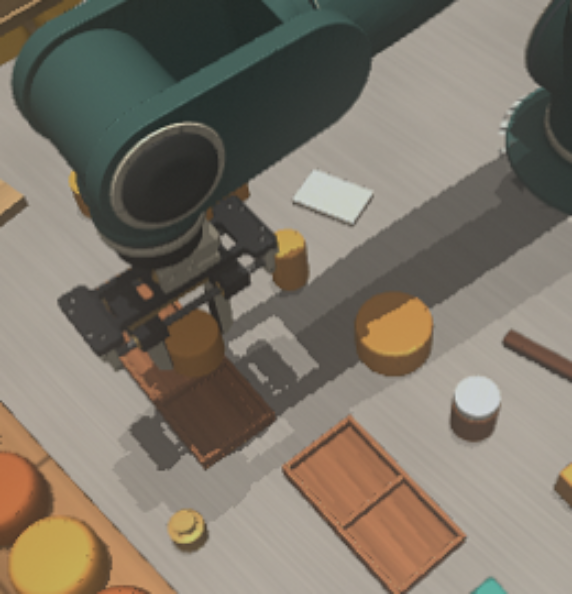

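The wheel is upright in the grip, seen at (190,345). Lowering it gently, watching the force.

```bash
python3 -m creep '[{"x":-1,"y":0,"z":50,"wx":0,"wy":0,"wz":0,"hand":1},{"x":-1,"y":0,"z":90,"wx":0,"wy":0,"wz":0,"hand":1},{"x":-1,"y":0,"z":110,"wx":0,"wy":0,"wz":0,"hand":1},{"x":-1,"y":0,"z":117,"wx":0,"wy":0,"wz":0,"hand":1},{"x":-1,"y":0,"z":121,"wx":0,"wy":0,"wz":0,"hand":1},{"x":-1,"y":0,"z":123,"wx":0,"wy":0,"wz":0,"hand":1},{"x":-1,"y":0,"z":124,"wx":0,"wy":0,"wz":0,"hand":1},{"x":-1,"y":0,"z":124,"wx":0,"wy":0,"wz":0,"hand":1},{"x":-1,"y":0,"z":124,"wx":0,"wy":0,"wz":0,"hand":1}]'
```

```text
time_s: 6.7
ee_pos: [0.6378, -0.07, 0.0249]
eef_rot: [2.342, 2.094, 0.0]
ft_force: [-0.3, 0.5, -1.3]
opening: 0.614
```

```bash
python3 -m creep '[{"x":0,"y":0,"z":0.5,"wx":0,"wy":0,"wz":0,"hand":1},{"x":0,"y":0,"z":0.5,"wx":0,"wy":0,"wz":0,"hand":1}]'; python3 -m creep '[{"x":0,"y":0,"z":0.5,"wx":0,"wy":0,"wz":0,"hand":1},{"x":0,"y":0,"z":0.5,"wx":0,"wy":0,"wz":0,"hand":1}]'
```

```text
time_s: 6.95
ee_pos: [0.6378, -0.07, 0.0246]
eef_rot: [2.342, 2.094, 0.0]
ft_force: [-2.7, 0.1, 5.5]
opening: 0.614
time_s: 7.2
ee_pos: [0.6378, -0.07, 0.0246]
eef_rot: [2.342, 2.094, 0.0]
ft_force: [-5.8, 0.8, 10.7]
opening: 0.611
```

Contact came at the expected height. Releasing, rising and going to the brick.

```bash
python3 -m creep '[{"x":0,"y":0,"z":0,"wx":0,"wy":0,"wz":0,"hand":0},{"x":0,"y":0,"z":0,"wx":0,"wy":0,"wz":0,"hand":0},{"x":0,"y":0,"z":0,"wx":0,"wy":0,"wz":0,"hand":0},{"x":0,"y":0,"z":0,"wx":0,"wy":0,"wz":0,"hand":0},{"x":0,"y":0,"z":-20,"wx":0,"wy":0,"wz":0,"hand":0},{"x":0,"y":0,"z":-75,"wx":0,"wy":0,"wz":0,"hand":0},{"x":0,"y":0,"z":-125,"wx":0,"wy":0,"wz":0,"hand":0},{"x":40,"y":-28,"z":-135,"wx":0,"wy":0,"wz":1.6,"hand":0},{"x":340,"y":-244,"z":-135,"wx":0,"wy":0,"wz":1.6,"hand":0.2},{"x":340,"y":-244,"z":-135,"wx":0,"wy":0,"wz":1.6,"hand":0.2},{"x":340,"y":-244,"z":-135,"wx":0,"wy":0,"wz":1.6,"hand":0.2},{"x":340,"y":-244,"z":-135,"wx":0,"wy":0,"wz":1.6,"hand":0.2},{"x":340,"y":-244,"z":-135,"wx":0,"wy":0,"wz":1.6,"hand":0.2},{"x":340,"y":-244,"z":-135,"wx":0,"wy":0,"wz":1.6,"hand":0.2},{"x":340,"y":-244,"z":-135,"wx":0,"wy":0,"wz":1.6,"hand":0.2},{"x":340,"y":-244,"z":-135,"wx":0,"wy":0,"wz":1.6,"hand":0.2},{"x":340,"y":-244,"z":-135,"wx":0,"wy":0,"wz":1.6,"hand":0.2}]'
python3 - <<'E'
from cell import *
from h import *
p=camera('scene'); f=p['frame'][:,:,::-1]; cv2.imwrite('pics/s3.png',cv2.resize(f[140:330,100:440],None,fx=2.2,fy=2.2))
W=world(p)
m=(np.hypot(W[...,0]-.638,W[...,1]+.07)<.05)&(W[...,2]>.043)&(W[...,2]<.06);P=W[m]
print(len(P),P.mean(0),P[:,2].std(),cv2.minAreaRect((P[:,:2]*1000).astype(np.float32)))
E
```

```text
time_s: 9.32
ee_pos: [0.4338, 0.2943, 0.1591]
eef_rot: [2.373, 2.059, 0.001]
ft_force: [-0.4, 0.6, 0.8]
opening: 0.793
413 [ 0.63945331 -0.06666008  0.04981859] 0.0020217360875165115 ((638.8737182617188, -68.2108383178711), (55.97658920288086, 56.14570236206055), 0.06842433661222458)
```

View pics/s3.png

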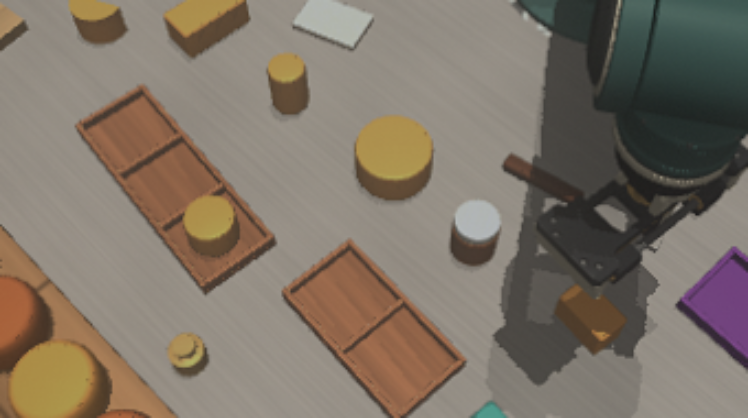

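The wheel is flat in its compartment: its top is at z=50 mm, as it should be, at (212,222) in the picture. Now grasping the brick.

```bash
python3 -m creep '[{"x":1,"y":-1,"z":60,"wx":0,"wy":0,"wz":0,"hand":0.2},{"x":1,"y":-1,"z":105,"wx":0,"wy":0,"wz":0,"hand":0.2},{"x":1,"y":-1,"z":130,"wx":0,"wy":0,"wz":0,"hand":0.2},{"x":1,"y":-1,"z":140,"wx":0,"wy":0,"wz":0,"hand":0.2},{"x":1,"y":-1,"z":140,"wx":0,"wy":0,"wz":0,"hand":0.2},{"x":1,"y":-1,"z":140,"wx":0,"wy":0,"wz":0,"hand":0.2},{"x":1,"y":-1,"z":140,"wx":0,"wy":0,"wz":0,"hand":1},{"x":1,"y":-1,"z":140,"wx":0,"wy":0,"wz":0,"hand":1},{"x":1,"y":-1,"z":140,"wx":0,"wy":0,"wz":0,"hand":1},{"x":1,"y":-1,"z":140,"wx":0,"wy":0,"wz":0,"hand":1},{"x":1,"y":-1,"z":140,"wx":0,"wy":0,"wz":0,"hand":1},{"x":1,"y":-1,"z":140,"wx":0,"wy":0,"wz":0,"hand":1}]'
```

```text
time_s: 10.88
ee_pos: [0.4323, 0.2963, 0.0187]
eef_rot: [-2.371, -2.061, -0.0]
ft_force: [-0.6, -0.6, 1.8]
opening: 0.428
```

```bash
python3 -m creep '[{"x":0,"y":0,"z":-20,"wx":0,"wy":0,"wz":0,"hand":1},{"x":0,"y":0,"z":-60,"wx":0,"wy":0,"wz":0,"hand":1},{"x":0,"y":0,"z":-110,"wx":0,"wy":0,"wz":0,"hand":1},{"x":-30,"y":18,"z":-130,"wx":0,"wy":0,"wz":0,"hand":1},{"x":-75,"y":45,"z":-130,"wx":0,"wy":0,"wz":0,"hand":1},{"x":-125,"y":76,"z":-130,"wx":0,"wy":0,"wz":0,"hand":1},{"x":-175,"y":106,"z":-130,"wx":0,"wy":0,"wz":-1.6,"hand":1},{"x":-225,"y":137,"z":-130,"wx":0,"wy":0,"wz":-1.6,"hand":1},{"x":-275,"y":167,"z":-130,"wx":0,"wy":0,"wz":-1.6,"hand":1},{"x":-325,"y":197,"z":-130,"wx":0,"wy":0,"wz":-1.6,"hand":1},{"x":-375,"y":228,"z":-130,"wx":0,"wy":0,"wz":-1.6,"hand":1},{"x":-410,"y":249,"z":-130,"wx":0,"wy":0,"wz":-1.6,"hand":1},{"x":-423,"y":257,"z":-130,"wx":0,"wy":0,"wz":-1.6,"hand":1},{"x":-423,"y":257,"z":-130,"wx":0,"wy":0,"wz":-1.6,"hand":1},{"x":-423,"y":257,"z":-130,"wx":0,"wy":0,"wz":-1.6,"hand":1},{"x":-423,"y":257,"z":-130,"wx":0,"wy":0,"wz":-1.6,"hand":1}]'
```

```text
time_s: 12.88
ee_pos: [0.6277, -0.1573, 0.149]
eef_rot: [2.341, 2.095, 0.0]
ft_force: [-0.8, 0.6, -2.1]
opening: 0.433
```

```bash
python3 -m creep '[{"x":-1,"y":0,"z":50,"wx":0,"wy":0,"wz":0,"hand":1},{"x":-1,"y":0,"z":90,"wx":0,"wy":0,"wz":0,"hand":1},{"x":-1,"y":0,"z":110,"wx":0,"wy":0,"wz":0,"hand":1},{"x":-1,"y":0,"z":117,"wx":0,"wy":0,"wz":0,"hand":1},{"x":-1,"y":0,"z":121,"wx":0,"wy":0,"wz":0,"hand":1},{"x":-1,"y":0,"z":123,"wx":0,"wy":0,"wz":0,"hand":1},{"x":-1,"y":0,"z":124,"wx":0,"wy":0,"wz":0,"hand":1},{"x":-1,"y":0,"z":124.5,"wx":0,"wy":0,"wz":0,"hand":1},{"x":-1,"y":0,"z":124.5,"wx":0,"wy":0,"wz":0,"hand":1}]'
```

```text
time_s: 14.0
ee_pos: [0.628, -0.1595, 0.0247]
eef_rot: [2.342, 2.093, 0.0]
ft_force: [-1.8, 0.1, 4.1]
opening: 0.43
```

```bash
python3 -m creep '[{"x":0,"y":0,"z":0,"wx":0,"wy":0,"wz":0,"hand":0},{"x":0,"y":0,"z":0,"wx":0,"wy":0,"wz":0,"hand":0},{"x":0,"y":0,"z":0,"wx":0,"wy":0,"wz":0,"hand":0},{"x":0,"y":0,"z":0,"wx":0,"wy":0,"wz":0,"hand":0},{"x":0,"y":0,"z":-20,"wx":0,"wy":0,"wz":0,"hand":0},{"x":0,"y":0,"z":-75,"wx":0,"wy":0,"wz":0,"hand":0},{"x":0,"y":0,"z":-125,"wx":0,"wy":0,"wz":0,"hand":0},{"x":40,"y":-30,"z":-135,"wx":0,"wy":0,"wz":0,"hand":0},{"x":284,"y":-216,"z":-135,"wx":0,"wy":0,"wz":0,"hand":0},{"x":284,"y":-216,"z":-135,"wx":0,"wy":0,"wz":0,"hand":0},{"x":284,"y":-216,"z":-135,"wx":0,"wy":0,"wz":0,"hand":0},{"x":284,"y":-216,"z":-135,"wx":0,"wy":0,"wz":0,"hand":0},{"x":284,"y":-216,"z":-135,"wx":0,"wy":0,"wz":0,"hand":0},{"x":284,"y":-216,"z":-135,"wx":0,"wy":0,"wz":0,"hand":0},{"x":284,"y":-216,"z":-135,"wx":0,"wy":0,"wz":0,"hand":0},{"x":284,"y":-216,"z":-135,"wx":0,"wy":0,"wz":0,"hand":0}]'
python3 - <<'E'
from cell import *
from h import *
p=camera('scene'); f=p['frame'][:,:,::-1]; cv2.imwrite('pics/s4.png',cv2.resize(f[140:330,100:440],None,fx=2.2,fy=2.2))
W=world(p)
m=(np.hypot(W[...,0]-.628,W[...,1]+.16)<.044)&(W[...,2]>.043)&(W[...,2]<.06);P=W[m]
print(len(P),P.mean(0),P[:,2].std(),cv2.minAreaRect((P[:,:2]*1000).astype(np.float32)))
E
```

```text
time_s: 16.0
ee_pos: [0.4454, 0.1461, 0.1595]
eef_rot: [2.343, 2.092, 0.0]
ft_force: [1.2, 0.8, -1.1]
opening: 0.993
375 [ 0.62930301 -0.1575132   0.04980876] 0.002095849355717011 ((628.4254760742188, -159.97528076171875), (66.28211975097656, 40.24111557006836), 83.09837341308594)
```

View pics/s4.png

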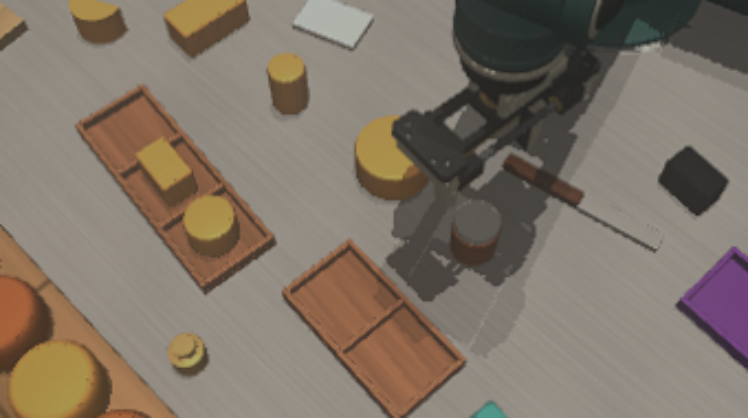

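The brick stands in the middle compartment at (165,170), its top at 50 mm. Now the jar.

```bash
python3 -m creep '[{"x":0,"y":0,"z":60,"wx":0,"wy":0,"wz":0,"hand":0},{"x":0,"y":0,"z":105,"wx":0,"wy":0,"wz":0,"hand":0},{"x":0,"y":0,"z":130,"wx":0,"wy":0,"wz":0,"hand":0},{"x":0,"y":0,"z":140,"wx":0,"wy":0,"wz":0,"hand":0},{"x":0,"y":0,"z":140,"wx":0,"wy":0,"wz":0,"hand":0},{"x":0,"y":0,"z":140,"wx":0,"wy":0,"wz":0,"hand":0},{"x":0,"y":0,"z":140,"wx":0,"wy":0,"wz":0,"hand":1},{"x":0,"y":0,"z":140,"wx":0,"wy":0,"wz":0,"hand":1},{"x":0,"y":0,"z":140,"wx":0,"wy":0,"wz":0,"hand":1},{"x":0,"y":0,"z":140,"wx":0,"wy":0,"wz":0,"hand":1},{"x":0,"y":0,"z":140,"wx":0,"wy":0,"wz":0,"hand":1},{"x":0,"y":0,"z":140,"wx":0,"wy":0,"wz":0,"hand":1}]'
```

```text
time_s: 17.55
ee_pos: [0.4449, 0.147, 0.0192]
eef_rot: [2.342, 2.094, 0.0]
ft_force: [0.3, -0.1, 0.5]
opening: 0.551
```

```bash
python3 -m creep '[{"x":0,"y":0,"z":-20,"wx":0,"wy":0,"wz":0,"hand":1},{"x":0,"y":0,"z":-60,"wx":0,"wy":0,"wz":0,"hand":1},{"x":0,"y":0,"z":-110,"wx":0,"wy":0,"wz":0,"hand":1},{"x":-24,"y":14,"z":-130,"wx":0,"wy":0,"wz":0,"hand":1},{"x":-70,"y":40,"z":-130,"wx":0,"wy":0,"wz":0,"hand":1},{"x":-120,"y":69,"z":-130,"wx":0,"wy":0,"wz":0,"hand":1},{"x":-170,"y":98,"z":-130,"wx":0,"wy":0,"wz":0,"hand":1},{"x":-220,"y":127,"z":-130,"wx":0,"wy":0,"wz":0,"hand":1},{"x":-270,"y":156,"z":-130,"wx":0,"wy":0,"wz":0,"hand":1},{"x":-320,"y":185,"z":-130,"wx":0,"wy":0,"wz":0,"hand":1},{"x":-360,"y":208,"z":-130,"wx":0,"wy":0,"wz":0,"hand":1},{"x":-373,"y":216,"z":-130,"wx":0,"wy":0,"wz":0,"hand":1},{"x":-373,"y":216,"z":-130,"wx":0,"wy":0,"wz":0,"hand":1},{"x":-373,"y":216,"z":-130,"wx":0,"wy":0,"wz":0,"hand":1},{"x":-373,"y":216,"z":-130,"wx":0,"wy":0,"wz":0,"hand":1}]'
```

```text
time_s: 19.42
ee_pos: [0.6177, -0.2467, 0.1495]
eef_rot: [2.341, 2.095, 0.0]
ft_force: [0.8, -0.9, -1.3]
opening: 0.549
```

```bash
python3 -m creep '[{"x":0,"y":0,"z":50,"wx":0,"wy":0,"wz":0,"hand":1},{"x":0,"y":0,"z":90,"wx":0,"wy":0,"wz":0,"hand":1},{"x":0,"y":0,"z":110,"wx":0,"wy":0,"wz":0,"hand":1},{"x":0,"y":0,"z":117,"wx":0,"wy":0,"wz":0,"hand":1},{"x":0,"y":0,"z":121,"wx":0,"wy":0,"wz":0,"hand":1},{"x":0,"y":0,"z":123,"wx":0,"wy":0,"wz":0,"hand":1},{"x":0,"y":0,"z":124,"wx":0,"wy":0,"wz":0,"hand":1},{"x":0,"y":0,"z":124.5,"wx":0,"wy":0,"wz":0,"hand":1},{"x":0,"y":0,"z":124.5,"wx":0,"wy":0,"wz":0,"hand":1}]'
```

```text
time_s: 20.55
ee_pos: [0.618, -0.248, 0.0252]
eef_rot: [2.342, 2.093, 0.0]
ft_force: [-0.4, 0.0, 2.6]
opening: 0.551
```

```bash
python3 -m creep '[{"x":0,"y":0,"z":0.3,"wx":0,"wy":0,"wz":0,"hand":1},{"x":0,"y":0,"z":0,"wx":0,"wy":0,"wz":0,"hand":0},{"x":0,"y":0,"z":0,"wx":0,"wy":0,"wz":0,"hand":0},{"x":0,"y":0,"z":0,"wx":0,"wy":0,"wz":0,"hand":0},{"x":0,"y":0,"z":0,"wx":0,"wy":0,"wz":0,"hand":0},{"x":0,"y":0,"z":-20,"wx":0,"wy":0,"wz":0,"hand":0},{"x":0,"y":0,"z":-75,"wx":0,"wy":0,"wz":0,"hand":0},{"x":0,"y":0,"z":-125,"wx":0,"wy":0,"wz":0,"hand":0},{"x":-168,"y":-52,"z":-135,"wx":0,"wy":0,"wz":-32,"hand":0.1},{"x":-168,"y":-52,"z":-135,"wx":0,"wy":0,"wz":-32,"hand":0.1},{"x":-168,"y":-52,"z":-135,"wx":0,"wy":0,"wz":-32,"hand":0.1},{"x":-168,"y":-52,"z":-135,"wx":0,"wy":0,"wz":-32,"hand":0.1},{"x":-168,"y":-52,"z":-135,"wx":0,"wy":0,"wz":-32,"hand":0.1},{"x":-168,"y":-52,"z":-135,"wx":0,"wy":0,"wz":-32,"hand":0.1},{"x":-168,"y":-52,"z":-135,"wx":0,"wy":0,"wz":-32,"hand":0.1}]'
python3 - <<'E'
from cell import *
from h import *
for n in('scene','top'):
    p=camera(n); f=p['frame'][:,:,::-1]
    cv2.imwrite(f'pics/{n}5.png',cv2.resize(f[60:330,60:360],None,fx=2.2,fy=2.2) if n=='scene' else cv2.resize(f[90:300,240:500],None,fx=2.5,fy=2.5))
    W=world(p)
    m=(np.hypot(W[...,0]-.618,W[...,1]+.248)<.04)&(W[...,2]>.06)&(W[...,2]<.075);P=W[m]
    if len(P)>9: print(n,len(P),P.mean(0),P[:,2].std(),cv2.minAreaRect((P[:,:2]*1000).astype(np.float32)))
E
```

```text
time_s: 22.42
ee_pos: [0.5479, -0.4081, 0.1599]
eef_rot: [1.673, 2.659, 0.0]
ft_force: [0.6, -0.4, -0.1]
opening: 0.898
scene 252 [ 0.61904314 -0.24469381  0.06752449] 0.002256770321192734 ((618.7637939453125, -246.95762634277344), (46.006187438964844, 47.950782775878906), 29.250072479248047)
top 226 [ 0.61697201 -0.25050524  0.06692225] 0.0027279935501324064 ((617.2319946289062, -250.4453582763672), (47.317501068115234, 49.618385314941406), 61.843162536621094)
```

View pics/scene5.png

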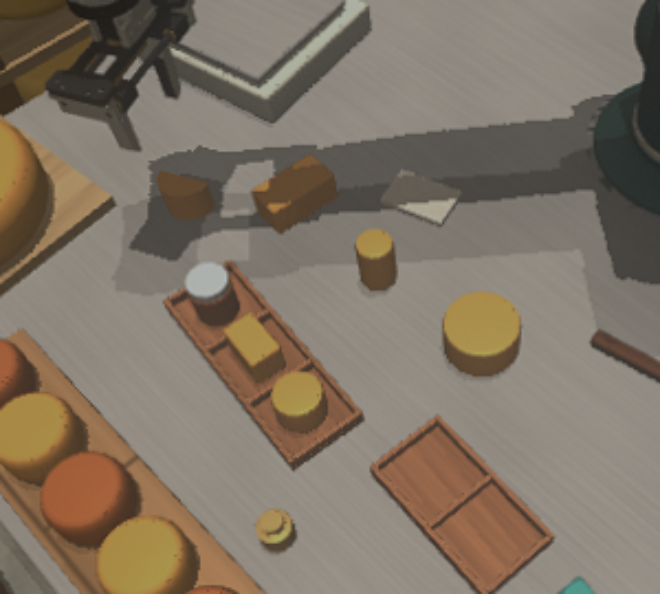

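View pics/top5.png

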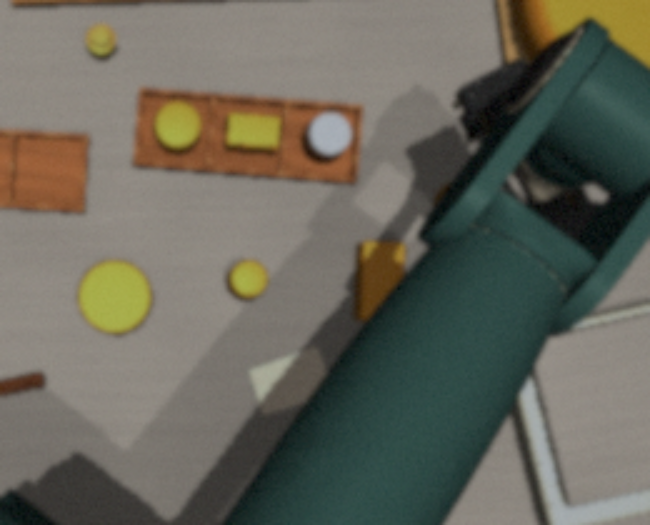

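The jar stands in the third compartment at (210,290), its top at 68 mm. Before lowering I'll check the clearance to the big cheese and the scale.

Run:
```python
import pickle;from h import *
for n in('top0','scene0'):
    W=world(pickle.load(open(n+'.pkl','rb'))).reshape(-1,3);W=W[~np.isnan(W[:,0])]
    d=W[:,:2]-[.548,-.410];a=np.radians(25.6)
    Y=d@[np.cos(a),np.sin(a)];X=d@[-np.sin(a),np.cos(a)]
    for z in(.03,.07,.1,.15):
        m=(W[:,2]>z)&(W[:,2]<.5)&(W[:,1]<-.2)
        e=np.hypot(np.maximum(abs(X)-.0375,0),np.maximum(abs(Y)-.094,0))
        print(n,z,m.sum(), e[m].min() if m.any() else None, W[m][e[m].argmin()] if m.any() else None)
    print(W[(W[:,1]<-.45)&(W[:,0]>.5)&(W[:,0]<.9)&(W[:,1]>-.8)][:,2].max())
```

```text
top0 0.03 15879 0.0 [ 0.56593472 -0.41457205  0.04297796]
top0 0.07 7769 0.09760318567683549 [ 0.36612191 -0.47382902  0.07152386]
top0 0.1 3945 0.11599058364052313 [ 0.71349193 -0.49959479  0.10722299]
top0 0.15 0 None None
0.11353548331372432
scene0 0.03 16327 0.0 [ 0.55077297 -0.44536465  0.04653163]
scene0 0.07 7957 0.0983393529430375 [ 0.3645861  -0.4723273   0.07046575]
scene0 0.1 4216 0.11595338194873353 [ 0.71293813 -0.49991856  0.10032947]
scene0 0.15 363 0.5825611547206474 [ 0.52638907 -1.06510029  0.19376127]
0.10764440520978125
```

At least 98 mm clear. Grasping the half wheel.

```bash
python3 -m creep '[{"x":-1,"y":-1,"z":60,"wx":0,"wy":0,"wz":0,"hand":0.1},{"x":-1,"y":-1,"z":105,"wx":0,"wy":0,"wz":0,"hand":0.1},{"x":-1,"y":-1,"z":130,"wx":0,"wy":0,"wz":0,"hand":0.1},{"x":-1,"y":-1,"z":140,"wx":0,"wy":0,"wz":0,"hand":0.1},{"x":-1,"y":-1,"z":140,"wx":0,"wy":0,"wz":0,"hand":0.1},{"x":-1,"y":-1,"z":140,"wx":0,"wy":0,"wz":0,"hand":0.1},{"x":-1,"y":-1,"z":140,"wx":0,"wy":0,"wz":0,"hand":1},{"x":-1,"y":-1,"z":140,"wx":0,"wy":0,"wz":0,"hand":1},{"x":-1,"y":-1,"z":140,"wx":0,"wy":0,"wz":0,"hand":1},{"x":-1,"y":-1,"z":140,"wx":0,"wy":0,"wz":0,"hand":1},{"x":-1,"y":-1,"z":140,"wx":0,"wy":0,"wz":0,"hand":1},{"x":-1,"y":-1,"z":140,"wx":0,"wy":0,"wz":0,"hand":1},{"x":-1,"y":-1,"z":140,"wx":0,"wy":0,"wz":0,"hand":1}]'
python3 -m creep '[{"x":0,"y":0,"z":-20,"wx":0,"wy":0,"wz":0,"hand":1},{"x":0,"y":0,"z":-60,"wx":0,"wy":0,"wz":0,"hand":1},{"x":0,"y":0,"z":-110,"wx":0,"wy":0,"wz":0,"hand":1},{"x":0,"y":0,"z":-150,"wx":0,"wy":0,"wz":0,"hand":1},{"x":0,"y":0,"z":-150,"wx":0,"wy":0,"wz":0,"hand":1}]'
python3 - <<'E'
from cell import *
from h import *
p=camera('scene'); f=p['frame'][:,:,::-1]
cv2.imwrite(f'pics/s6.png',cv2.resize(f[60:200,80:260],None,fx=4,fy=4))
E
```

```text
time_s: 24.15
ee_pos: [0.5469, -0.4103, 0.0196]
eef_rot: [-1.674, -2.658, 0.0]
ft_force: [-0.8, 0.5, 0.3]
opening: 0.362
time_s: 24.78
ee_pos: [0.5479, -0.4111, 0.1753]
eef_rot: [1.671, 2.653, -0.001]
ft_force: [1.1, -0.2, -1.0]
opening: 0.358
```

View pics/s6.png

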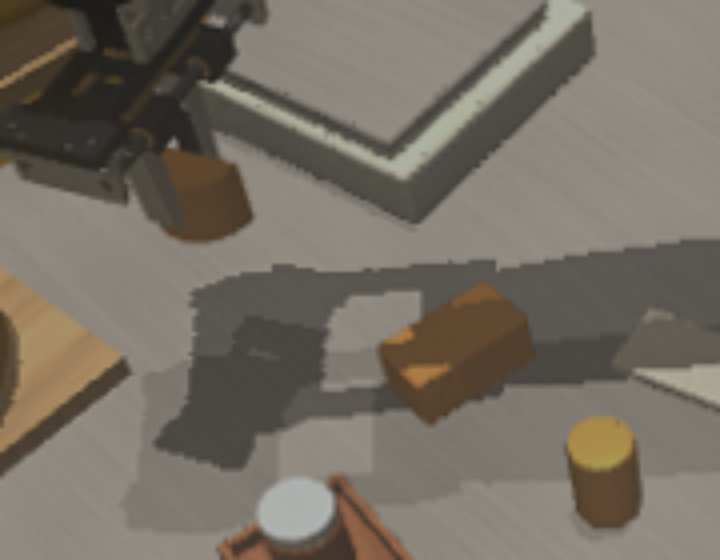

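The half wheel is held level, at (205,195). Carrying it to tray2's +y compartment at (600,181).

```bash
python3 -m creep '[{"x":20,"y":12,"z":0,"wx":0,"wy":0,"wz":0,"hand":1},{"x":64,"y":38,"z":0,"wx":0,"wy":0,"wz":4,"hand":1},{"x":107,"y":63,"z":0,"wx":0,"wy":0,"wz":8,"hand":1},{"x":150,"y":89,"z":0,"wx":0,"wy":0,"wz":12,"hand":1},{"x":193,"y":114,"z":0,"wx":0,"wy":0,"wz":16,"hand":1},{"x":236,"y":140,"z":0,"wx":0,"wy":0,"wz":20,"hand":1},{"x":279,"y":165,"z":0,"wx":0,"wy":0,"wz":24,"hand":1},{"x":322,"y":191,"z":0,"wx":0,"wy":0,"wz":28,"hand":1},{"x":365,"y":216,"z":0,"wx":0,"wy":0,"wz":31,"hand":1},{"x":408,"y":242,"z":0,"wx":0,"wy":0,"wz":31,"hand":1},{"x":451,"y":267,"z":0,"wx":0,"wy":0,"wz":31,"hand":1},{"x":490,"y":290,"z":0,"wx":0,"wy":0,"wz":31,"hand":1},{"x":511,"y":303,"z":0,"wx":0,"wy":0,"wz":31,"hand":1},{"x":511,"y":303,"z":0,"wx":0,"wy":0,"wz":31,"hand":1},{"x":511,"y":303,"z":0,"wx":0,"wy":0,"wz":31,"hand":1},{"x":511,"y":303,"z":0,"wx":0,"wy":0,"wz":31,"hand":1},{"x":511,"y":303,"z":0,"wx":0,"wy":0,"wz":31,"hand":1}]'
python3 - <<'E'
from cell import *
from h import *
p=camera('scene'); f=p['frame'][:,:,::-1]
cv2.imwrite(f'pics/s7.png',cv2.resize(f[160:370,180:400],None,fx=2.8,fy=2.8))
E
```

```text
time_s: 26.95
ee_pos: [0.5996, 0.1807, 0.1698]
eef_rot: [2.325, 2.113, 0.0]
ft_force: [-0.6, -0.6, -0.8]
opening: 0.357
```

View pics/s7.png

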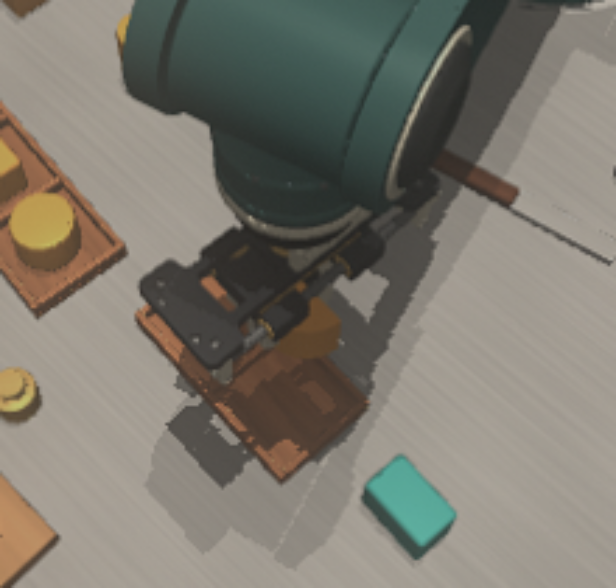

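```bash
python3 -m creep '[{"x":0,"y":0,"z":55,"wx":0,"wy":0,"wz":0,"hand":1},{"x":0,"y":0,"z":105,"wx":0,"wy":0,"wz":0,"hand":1},{"x":0,"y":0,"z":130,"wx":0,"wy":0,"wz":0,"hand":1},{"x":0,"y":0,"z":137,"wx":0,"wy":0,"wz":0,"hand":1},{"x":0,"y":0,"z":141,"wx":0,"wy":0,"wz":0,"hand":1},{"x":0,"y":0,"z":143,"wx":0,"wy":0,"wz":0,"hand":1},{"x":0,"y":0,"z":144,"wx":0,"wy":0,"wz":0,"hand":1},{"x":0,"y":0,"z":144.5,"wx":0,"wy":0,"wz":0,"hand":1},{"x":0,"y":0,"z":144.5,"wx":0,"wy":0,"wz":0,"hand":1}]'
```

```text
time_s: 28.12
ee_pos: [0.5997, 0.1815, 0.0256]
eef_rot: [2.324, 2.114, 0.001]
ft_force: [-0.7, -0.0, 2.3]
opening: 0.359
```

```bash
python3 -m creep '[{"x":0,"y":0,"z":0.3,"wx":0,"wy":0,"wz":0,"hand":1},{"x":0,"y":0,"z":0,"wx":0,"wy":0,"wz":0,"hand":0},{"x":0,"y":0,"z":0,"wx":0,"wy":0,"wz":0,"hand":0},{"x":0,"y":0,"z":0,"wx":0,"wy":0,"wz":0,"hand":0},{"x":0,"y":0,"z":0,"wx":0,"wy":0,"wz":0,"hand":0},{"x":0,"y":0,"z":-20,"wx":0,"wy":0,"wz":0,"hand":0},{"x":0,"y":0,"z":-75,"wx":0,"wy":0,"wz":0,"hand":0},{"x":0,"y":0,"z":-125,"wx":0,"wy":0,"wz":0,"hand":0},{"x":-342,"y":-118,"z":-135,"wx":0,"wy":0,"wz":0,"hand":0},{"x":-342,"y":-118,"z":-135,"wx":0,"wy":0,"wz":0,"hand":0},{"x":-342,"y":-118,"z":-135,"wx":0,"wy":0,"wz":0,"hand":0},{"x":-342,"y":-118,"z":-135,"wx":0,"wy":0,"wz":0,"hand":0},{"x":-342,"y":-118,"z":-135,"wx":0,"wy":0,"wz":0,"hand":0},{"x":-342,"y":-118,"z":-135,"wx":0,"wy":0,"wz":0,"hand":0},{"x":-342,"y":-118,"z":-135,"wx":0,"wy":0,"wz":0,"hand":0},{"x":-342,"y":-118,"z":-135,"wx":0,"wy":0,"wz":0,"hand":0},{"x":-342,"y":-118,"z":-135,"wx":0,"wy":0,"wz":0,"hand":0}]'
python3 - <<'E'
from cell import *
from h import *
p=camera('scene'); f=p['frame'][:,:,::-1]
cv2.imwrite(f'pics/s8.png',cv2.resize(f[100:340,100:360],None,fx=2.4,fy=2.4))
W=world(p)
m=(np.hypot(W[...,0]-.6,W[...,1]-.181)<.044)&(W[...,2]>.045)&(W[...,2]<.06);P=W[m]
print(len(P),P.mean(0),P[:,2].std(),cv2.minAreaRect((P[:,:2]*1000).astype(np.float32)))
E
```

```text
time_s: 30.25
ee_pos: [0.4502, -0.147, 0.1605]
eef_rot: [2.322, 2.116, 0.0]
ft_force: [-0.2, -0.3, 0.8]
opening: 0.998
386 [0.59818615 0.18277823 0.05193224] 0.001925228637480249 ((599.7357177734375, 182.12022399902344), (67.63652038574219, 34.707828521728516), 86.36309051513672)
```

View pics/s8.png

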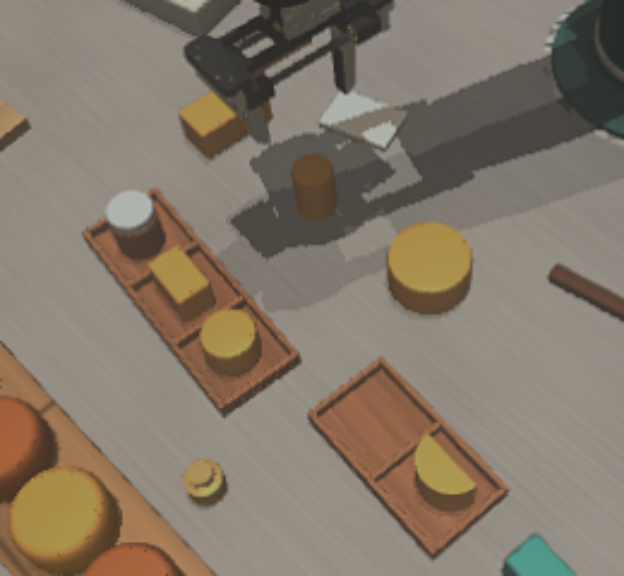

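The half wheel is flat in tray2 at (445,470), its top at 52 mm. Now the truckle.

```bash
python3 -m creep '[{"x":0,"y":-1,"z":60,"wx":0,"wy":0,"wz":0,"hand":0},{"x":0,"y":-1,"z":105,"wx":0,"wy":0,"wz":0,"hand":0},{"x":0,"y":-1,"z":125,"wx":0,"wy":0,"wz":0,"hand":0},{"x":0,"y":-1,"z":133,"wx":0,"wy":0,"wz":0,"hand":0},{"x":0,"y":-1,"z":133,"wx":0,"wy":0,"wz":0,"hand":0},{"x":0,"y":-1,"z":133,"wx":0,"wy":0,"wz":0,"hand":0},{"x":0,"y":-1,"z":133,"wx":0,"wy":0,"wz":0,"hand":1},{"x":0,"y":-1,"z":133,"wx":0,"wy":0,"wz":0,"hand":1},{"x":0,"y":-1,"z":133,"wx":0,"wy":0,"wz":0,"hand":1},{"x":0,"y":-1,"z":133,"wx":0,"wy":0,"wz":0,"hand":1},{"x":0,"y":-1,"z":133,"wx":0,"wy":0,"wz":0,"hand":1},{"x":0,"y":-1,"z":133,"wx":0,"wy":0,"wz":0,"hand":1},{"x":0,"y":-1,"z":133,"wx":0,"wy":0,"wz":0,"hand":1}]'
```

```text
time_s: 31.92
ee_pos: [0.4488, -0.1478, 0.0272]
eef_rot: [2.324, 2.114, -0.0]
ft_force: [0.8, 0.1, -0.3]
opening: 0.489
```

```bash
python3 -m creep '[{"x":0,"y":0,"z":-20,"wx":0,"wy":0,"wz":0,"hand":1},{"x":0,"y":0,"z":-60,"wx":0,"wy":0,"wz":0,"hand":1},{"x":0,"y":0,"z":-110,"wx":0,"wy":0,"wz":0,"hand":1},{"x":20,"y":9,"z":-130,"wx":0,"wy":0,"wz":0,"hand":1},{"x":60,"y":28,"z":-130,"wx":0,"wy":0,"wz":0,"hand":1},{"x":110,"y":52,"z":-130,"wx":0,"wy":0,"wz":0,"hand":1},{"x":160,"y":76,"z":-130,"wx":0,"wy":0,"wz":0,"hand":1},{"x":210,"y":100,"z":-130,"wx":0,"wy":0,"wz":0,"hand":1},{"x":240,"y":114,"z":-130,"wx":0,"wy":0,"wz":0,"hand":1},{"x":252,"y":120,"z":-130,"wx":0,"wy":0,"wz":0,"hand":1},{"x":252,"y":120,"z":-130,"wx":0,"wy":0,"wz":0,"hand":1},{"x":252,"y":120,"z":-130,"wx":0,"wy":0,"wz":0,"hand":1},{"x":252,"y":120,"z":-130,"wx":0,"wy":0,"wz":0,"hand":1}]'
python3 -m creep '[{"x":0,"y":0,"z":50,"wx":0,"wy":0,"wz":0,"hand":1},{"x":0,"y":0,"z":90,"wx":0,"wy":0,"wz":0,"hand":1},{"x":0,"y":0,"z":110,"wx":0,"wy":0,"wz":0,"hand":1},{"x":0,"y":0,"z":117,"wx":0,"wy":0,"wz":0,"hand":1},{"x":0,"y":0,"z":121,"wx":0,"wy":0,"wz":0,"hand":1},{"x":0,"y":0,"z":123,"wx":0,"wy":0,"wz":0,"hand":1},{"x":0,"y":0,"z":124,"wx":0,"wy":0,"wz":0,"hand":1},{"x":0,"y":0,"z":124.3,"wx":0,"wy":0,"wz":0,"hand":1},{"x":0,"y":0,"z":124.3,"wx":0,"wy":0,"wz":0,"hand":1}]'
```

```text
time_s: 33.55
ee_pos: [0.5917, 0.0908, 0.1574]
eef_rot: [2.325, 2.113, 0.0]
ft_force: [-0.1, 0.3, -1.2]
opening: 0.487
time_s: 34.67
ee_pos: [0.5922, 0.0918, 0.0332]
eef_rot: [2.324, 2.114, 0.001]
ft_force: [0.5, -0.3, -0.8]
opening: 0.488
```

```bash
python3 -m creep '[{"x":0,"y":0,"z":0.4,"wx":0,"wy":0,"wz":0,"hand":1},{"x":0,"y":0,"z":0.4,"wx":0,"wy":0,"wz":0,"hand":1}]';  python3 -m creep '[{"x":0,"y":0,"z":0.3,"wx":0,"wy":0,"wz":0,"hand":1},{"x":0,"y":0,"z":0.3,"wx":0,"wy":0,"wz":0,"hand":1}]'
```

```text
time_s: 34.92
ee_pos: [0.5922, 0.0918, 0.0331]
eef_rot: [2.324, 2.114, 0.001]
ft_force: [-1.8, -0.8, 6.8]
opening: 0.487
time_s: 35.17
ee_pos: [0.5922, 0.0918, 0.0331]
eef_rot: [2.324, 2.114, 0.001]
ft_force: [-4.8, 0.1, 9.2]
opening: 0.486
```

Contact made. Releasing, rising and backing off toward the clear area so I can check.

```bash
python3 -m creep '[{"x":0,"y":0,"z":0,"wx":0,"wy":0,"wz":0,"hand":0},{"x":0,"y":0,"z":0,"wx":0,"wy":0,"wz":0,"hand":0},{"x":0,"y":0,"z":0,"wx":0,"wy":0,"wz":0,"hand":0},{"x":0,"y":0,"z":0,"wx":0,"wy":0,"wz":0,"hand":0},{"x":0,"y":0,"z":0,"wx":0,"wy":0,"wz":0,"hand":0},{"x":0,"y":0,"z":-20,"wx":0,"wy":0,"wz":0,"hand":0},{"x":0,"y":0,"z":-75,"wx":0,"wy":0,"wz":0,"hand":0},{"x":0,"y":0,"z":-130,"wx":0,"wy":0,"wz":0,"hand":0},{"x":0,"y":0,"z":-180,"wx":0,"wy":0,"wz":0,"hand":0},{"x":300,"y":-150,"z":-190,"wx":0,"wy":0,"wz":0,"hand":0},{"x":300,"y":-150,"z":-190,"wx":0,"wy":0,"wz":0,"hand":0},{"x":300,"y":-150,"z":-190,"wx":0,"wy":0,"wz":0,"hand":0},{"x":300,"y":-150,"z":-190,"wx":0,"wy":0,"wz":0,"hand":0},{"x":300,"y":-150,"z":-190,"wx":0,"wy":0,"wz":0,"hand":0},{"x":300,"y":-150,"z":-190,"wx":0,"wy":0,"wz":0,"hand":0},{"x":300,"y":-150,"z":-190,"wx":0,"wy":0,"wz":0,"hand":0},{"x":300,"y":-150,"z":-190,"wx":0,"wy":0,"wz":0,"hand":0}]'
python3 - <<'E'
from cell import *
from h import *
p=camera('scene'); f=p['frame'][:,:,::-1]
cv2.imwrite('pics/s9.png',f)
pt=camera('top'); cv2.imwrite('pics/t9.png',cv2.resize(pt['frame'][100:250,190:460,::-1],None,fx=2.8,fy=2.8))
for n,x,y,h,r in(('wheel',.638,-.07,.05,.042),('brick',.628,-.159,.05,.042),('jar',.618,-.248,.068,.04),('half',.6,.181,.052,.042),('truckle',.592,.0915,.076,.04),('bigw',.4335,.013,.05,.06),('bigb',.4435,-.309,.046,.06)):
  for c,q in(('s',p),('t',pt)):
    W=world(q);m=(np.hypot(W[...,0]-x,W[...,1]-y)<r)&(abs(W[...,2]-h)<.007);P=W[m]
    if len(P)<10: print(n,c,len(P));continue
    A=np.c_[P[:,:2]-P[:,:2].mean(0),np.ones(len(P))];k=np.linalg.lstsq(A,P[:,2],rcond=None)[0]
    print(n,c,len(P),'z',round(np.median(P[:,2])*1000,1),'tilt deg',round(np.degrees(np.hypot(*k[:2])),1),[np.round(v,0) for v in cv2.minAreaRect((P[:,:2]*1000).astype(np.float32))])
E
```

```text
time_s: 37.3
ee_pos: [0.4715, 0.4035, 0.2226]
eef_rot: [2.324, 2.113, 0.0]
ft_force: [-0.4, -0.0, -0.4]
opening: 0.997
wheel s 411 z 49.9 tilt deg 1.1 [array([639., -68.]), array([56., 57.]), np.float64(23.0)]
wheel t 278 z 48.6 tilt deg 0.2 [array([637., -72.]), array([54., 55.]), np.float64(88.0)]
brick s 377 z 50.0 tilt deg 1.2 [array([ 628., -160.]), array([68., 40.]), np.float64(84.0)]
brick t 272 z 48.7 tilt deg 0.2 [array([ 627., -163.]), array([63., 41.]), np.float64(84.0)]
jar s 247 z 68.0 tilt deg 1.2 [array([ 618., -247.]), array([48., 47.]), np.float64(67.0)]
jar t 221 z 67.3 tilt deg 0.6 [array([ 617., -250.]), array([48., 49.]), np.float64(35.0)]
half s 390 z 52.1 tilt deg 2.6 [array([600., 182.]), array([67., 34.]), np.float64(85.0)]
half t 206 z 50.7 tilt deg 2.8 [array([599., 181.]), array([67., 34.]), np.float64(84.0)]
truckle s 307 z 75.8 tilt deg 3.1 [array([593.,  94.]), array([43., 43.]), np.float64(9.0)]
truckle t 175 z 74.2 tilt deg 1.5 [array([592.,  91.]), array([44., 42.]), np.float64(90.0)]
bigw s 863 z 50.3 tilt deg 1.1 [array([434.,  14.]), array([89., 87.]), np.float64(75.0)]
bigw t 664 z 49.1 tilt deg 0.2 [array([433.,  12.]), array([84., 87.]), np.float64(88.0)]
bigb s 511 z 45.0 tilt deg 1.2 [array([ 445., -307.]), array([55., 96.]), np.float64(85.0)]
bigb t 543 z 44.9 tilt deg 0.1 [array([ 443., -311.]), array([53., 96.]), np.float64(86.0)]
```

View pics/s9.png

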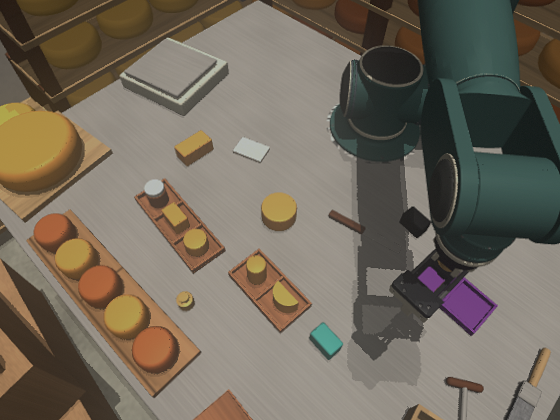

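View pics/t9.png

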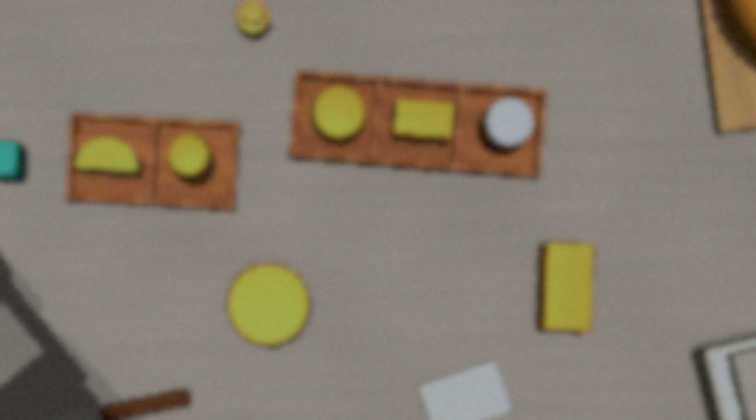

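All five are seated and centred, and the big wheel and big brick haven't moved. The tilt fits for the half wheel and truckle look a bit high, so I'll compare them with the same fit before the move, using only the inner top surface.

Run:
```python
from cell import *
from h import *
import pickle
now={'s':camera('scene'),'t':camera('top')}; old={'s':pickle.load(open('scene0.pkl','rb')),'t':pickle.load(open('top0.pkl','rb'))}
def f(q,x,y,h):
    W=world(q);m=((np.hypot(W[...,0]-x,W[...,1]-y)<.045)&(abs(W[...,2]-h)<.007)).astype(np.uint8)
    m=cv2.erode(m,np.ones((5,5),np.uint8))>0;P=W[m]
    A=np.c_[P[:,:2]-P[:,:2].mean(0),np.ones(len(P))];k=np.linalg.lstsq(A,P[:,2],rcond=None)[0]
    return len(P),np.round(np.degrees(k[:2]),1),round(k[2]*1000,1),'rms',round(np.std(P[:,2]-A@k)*1000,1)
for c in 'st':
    print('half',c,f(old[c],.5475,-.41,.046),f(now[c],.6,.181,.052))
    print('truckle',c,f(old[c],.449,-.1475,.07),f(now[c],.592,.092,.076))
s=get_state();print(s['ft_force'],s['time_s'])
```

```text
half s (81, array([1.6, 1.9]), np.float64(46.0), 'rms', np.float64(1.7)) (198, array([ 2.9, -0. ]), np.float64(52.3), 'rms', np.float64(1.5))
truckle s (85, array([ 2.2, -1.1]), np.float64(70.7), 'rms', np.float64(1.7)) (153, array([ 0.4, -0.8]), np.float64(76.4), 'rms', np.float64(1.5))
half t (38, array([-11.6,  -4.2]), np.float64(45.5), 'rms', np.float64(2.4)) (51, array([-6.5, -4.1]), np.float64(51.2), 'rms', np.float64(2.4))
truckle t (23, array([-0.1,  2.4]), np.float64(69.2), 'rms', np.float64(1.9)) (38, array([-0.7,  6.8]), np.float64(75.2), 'rms', np.float64(2.6))
[ 0.29704506  0.37204536 -0.37547631] 37.5
```

The signs disagree between cameras and the "before" fits scatter as much, so it's depth noise. Heights rose by exactly the 6 mm floor. Handing in.

Run:
```python
from cell import *
print(hand_in())
```

```text
the job is handed in; nothing more can be done
None
```

All five things are packed, each was lowered onto its compartment's floor until the wrist force showed it touching, and the job was handed in at about 37.5 s.

- **Three-compartment tray:** from its +y end, the small wheel, the small brick, then the jar.
- **Two-compartment tray:** from its +y end, the half wheel, then the truckle.
- **Order:** I packed them in the order you listed them.

**Last checks:** both cameras put each thing within about 5 mm of its compartment's centre. The tops stand 6 mm above the things' own heights, to within about 2 mm, so they rest on the tray floors. The bigger wheel and bigger brick are where they were, to within measuring error. The gripper was open and well clear at the end.

**Checks that disagreed:** tilt fits on the half wheel and truckle gave roughly 0.5–8°, but the two cameras contradicted each other. The same fits before the move scattered as much, so I took it as depth noise. The pictures show both upright.

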